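# Lock the seal chest: turn the slotted disc, shoot the bolt

## Robot

A 6-joint arm with a two-finger parallel gripper is mounted at the origin on the work surface. World frame = base frame: x ahead of the robot, y to its left, z up, the work surface at z = 0. Lengths are in m, angles in rad, forces in N, time in s.
With the tool pointing down it reaches from about 0.35 to 0.875 m from the base axis. Payload 4.2 kg.
Tool frame: the origin (TCP) lies midway between the tips of the shut fingers; the grasp point (between the pads) lies pinch_z behind it (pinch_z is the distance from the TCP to the grasp point, in m); z points along the fingers, y is the line along which they close (so a half turn about z gives the same grasp; the last joint's range is limited). The gripper opens to 85 mm and grips with 20 to 120 N. Pads are 22 mm wide; open, the fingers measure 114 mm over their backs; the gripper's body (76 mm by 85 mm) begins 54 mm behind the grasp point. The pads swing forward as they close: fully open they stand 13 mm farther back than shut.
Start: joints at [1.371, 0.385, 0.008, 0, -1.194, -0.259], TCP at [0.277, 0.56, 0.231] pointing down, gripper open.
Joint ranges: [-3.14, 3.14], [-1.21, 2.06], [-1.07, 1.41], [-3.16, 2.05], [-2.99, -0.16], [-3.1, 3.1]. Speed limits (rad/s): [2.79, 2.79, 3.14, 3.14, 3.14, 3.14].

## Interface

Orientations are given as a unit quaternion [x, y, z, w].
In Python, from workcell import * gives the robot as it stands. Calls block until the motion is done:
- goto(position, orientation): joint-space move of the TCP to a pose.
- servo_line(position, attitude=None, speed=0.15): straight line of the TCP; attitude=None keeps the orientation; speed is the mean speed in m/s.
- move_joints(angles): joint-space move.
- command_gripper(opening, grasp_force=None): finger opening in m; grasp_force is the grip in N (None keeps the last); returns when the fingers have stopped.
- wait(seconds).
- solve_ik(position, orientation): joint angles nearest the present ones, or None.
- grab_frame(name): name is "side" or "top" or "wrist"; returns (picture, depth): 420x560x3 uint8, red, green, blue; 420x560 float32, m along the optical axis (not along the pixel's ray), 0 where there is no reading.
- camera_model(name): a dict with "intrinsics" (3x3 intrinsics, pixels), "rvec" (rotation vector, rad) and "tvec" (3), from world to camera coordinates, as OpenCV has them; the wrist camera has in their place "tool_from_camera" (4x4, takes a point from camera to tool coordinates, whose origin is the TCP and whose axes are the flange's). Camera axes: x right, y down, z forward; pixel columns grow to the right and rows downward; lengths in m; the calibration is good to about 2 mm. A picture is of the moment at which its call begins: read the wrist's pose just before it. camera_model takes no time and is no camera call.
A pose or a line that the arm cannot do raises Unreachable and nothing moves.
- sign_off(): hands the job in; it is judged then, once.
Readings, each from a call of its own:
- current_time_s(): time.
- current_q(): joint angles.
- current_joint_vel(): joint speeds.
- current_tau(): joint torques, N m.
- current_eef_pos(): TCP position.
- current_tcp_rot(): TCP orientation.
- current_force(): force on the tool from outside, world axes, zero at the start.
- current_torque(): the same for the moment, N m.
- current_opening(): finger opening in m.
- current_finger_force(): force on a finger pad.
Only numpy, scipy, OpenCV 4.12 (cv2) and the standard library are available. Lean on these libraries where they do the work, as an engineer would, in place of code of your own. Each camera call takes 0.05 s, during which the arm holds its last target. There are 200 camera calls.

## Task

Lock the seal-carver's chest: with the fingertips, push the peg on the round lock disc until the disc's slot lines up with the bolt, then push the bolt by its knob through the slot until it is fully home in the catch beyond, and move clear. Nothing is to be lifted, and the seal stones, the paste pot and the brush must be left where they are.

Things in the scene. Friction and masses are not known exactly. Their poses are not given: they have to be found in the camera images.
- chest: Fixed wooden chest, brass corners, 180 mm (x) by 300 mm (y), top 60 mm above the bench. Origin: centre of its underside. The bolt locks along the chest's +y. On its top, on the line x = 0: the bolt's steel guide (y -125 to +14 mm, 44 mm wide, 20 mm high), the lock disc (axis at y +60 mm), the catch (open-topped steel pocket 34 mm wide, 20 mm high, y +104 to +134 mm, end wall at +122 mm).
- lock_disc (a joint): Angle of the lock disc about its vertical axis (rad, positive anticlockwise from above). Slot in line with the bolt at 0 and at pi (either will do); starts between 0.5 and 2.64, turns from -0.7 to 3.84, no click, stays where left, needs about 2 N at the peg. Within about 0.1 rad of the line the bolt's tapered nose enters and straightens the disc; farther off, the disc blocks it.
- disc_centre (a point): On the disc's axis, level with the top of its two half-moon cheeks, 80 mm above the bench. Steel disc 76 mm across, 20 mm thick; a straight slot 20 mm wide and 16 mm deep runs right across it through the centre, along this point's y axis.
- disc_peg (a point): Centre of the top of the disc's upright turning peg: 10 mm thick, standing 25 mm above the cheek, top 105 mm above the bench, 26 mm from the disc's axis, square to the slot. Turns with the disc: x axis from the disc's axis to the peg, y axis along the slot. At joint 0 the peg is on the chest's +x side of the axis, at pi/2 on its +y side (by the catch), at pi on its -x side.
- bolt_knob (a point): Centre of the top of the bolt's knob, 103 mm above the bench: upright steel knob 18 mm across, 20 mm tall, on a thin neck in the guide's slit. +y points along the bolt to its nose, 110 mm ahead of the knob's axis. Starts with the knob at chest y -103 to -90 mm; fully home, the nose meets the catch's end wall and the knob is at chest y +12 mm, 48 mm short of the disc's axis.
- catch_mouth (a point): Mouth of the catch, fixed to the chest, 70 mm above the bench, 44 mm from the disc's axis on the side away from the bolt.
- seal_lid_mid (a point): Half-way up a square pinkish stone seal, 24 x 24 x 50 mm, standing loose on the chest's lid beside the bolt guide on the chest's +x side. Leave alone.
- seal_bench_mid (a point): 31 mm above the foot of a greenish stone seal with a round finial, 30 x 30 x 81 mm, standing on the bench past the chest's +y end. Leave alone.
- paste_pot_mid (a point): Half-way up a round lidded porcelain paste pot, 66 mm across, 38 mm tall, on the bench on the chest's -x side. Leave alone.
- brush_grip (a point): On the handle of a 160 mm brush lying on the bench on the chest's -x side. Leave alone.
- bolt: The bolt: a steel bar 14 mm wide, 10 mm high, 0.12 to 0.24 kg, loose but held down by its guide, slides with 1 to 2 N; origin on its underside below the knob's axis (65 mm above the bench), axes as point bolt_knob.
Mind the look-alikes: they are no part of the job. What is shaped like the bolt but green or purple is not meant.

How it is judged:
By the outcome, as a careful person would: the job done as asked, in the order asked, and still so for the second after the job is handed in, with the robot touching nothing.
It also fails if it takes over 51 s, if anything falls off the work surface, if the arm or the gripper's body presses on something with over 40 N, if the wrist force passes 120 N, or if a joint passes its speed limit or range.

## Working session

There is one attempt and no reset: what is moved stays moved. The work goes in short steps, each a Python script; the robot and the scene stay as the last script left them, time stands still between calls to the robot, and variables do not carry over. Pictures are saved under pics/ and viewed, at most 10 in all, crops included, and the job is handed in when it is done.

```bash
mkdir -p pics; ls
python3 - <<'E'
from workcell import *
import cv2,numpy as np
for n in("top","side"):
    p,d=grab_frame(n); cv2.imwrite(f"pics/{n}0.png",p[:,:,::-1]); np.save(f"pics/{n}0.npy",d)
    print(n,camera_model(n))
print(camera_model("wrist"),current_tcp_rot(),current_time_s(),current_opening())
try: print(pinch_z)
except Exception as e: print(e)
E
```

```text
pics
top {'intrinsics': array([[473.47061711,   0.        , 277.83583909],
       [  0.        , 473.47061711, 204.30367104],
       [  0.        ,   0.        ,   1.        ]]), 'rvec': array([ 2.1661493 , -2.16817836,  0.06042078]), 'tvec': array([0.03525954, 0.57300862, 1.0672954 ])}
side {'intrinsics': array([[452.99728466,   0.        , 281.95878961],
       [  0.        , 452.99728466, 202.89467015],
       [  0.        ,   0.        ,   1.        ]]), 'rvec': array([ 2.45821318, -0.32739827,  0.09270261]), 'tvec': array([-0.5512227 ,  0.17121062,  1.03439368])}
{'intrinsics': array([[310.84338623,   0.        , 279.46640403],
       [  0.        , 310.84338623, 206.21172293],
       [  0.        ,   0.        ,   1.        ]]), 'tool_from_camera': array([[-8.35288303e-04, -9.52511522e-01, -3.04501400e-01,
         7.69496418e-02],
       [ 9.99999651e-01, -7.99435184e-04, -2.42418550e-04,
        -4.79062087e-05],
       [-1.25226711e-05, -3.04501497e-01,  9.52511857e-01,
        -1.42129340e-01],
       [ 0.00000000e+00,  0.00000000e+00,  0.00000000e+00,
         1.00000000e+00]])} [ 9.73780346e-01 -2.27488256e-01 -1.71536599e-04  9.49459938e-04] 0.1 0.08518610566354037
0.0187
```

View pics/top0.png

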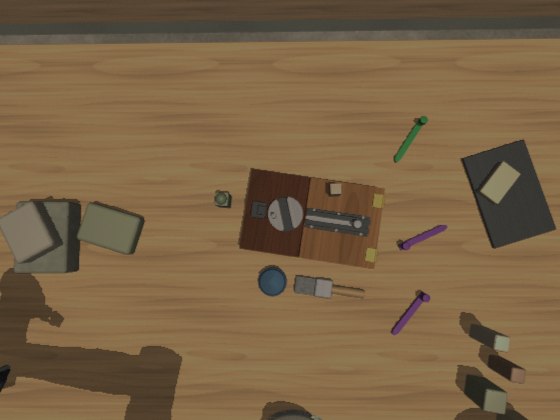

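View pics/side0.png

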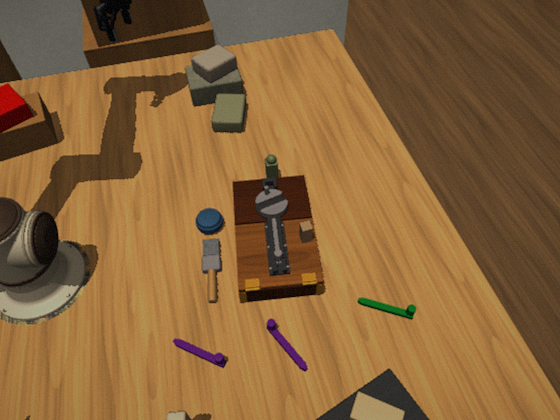

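The top view shows the chest at about (312,218), with the disc at (285,214), the peg at about (273,215) and the catch at (260,210). The steel bolt's knob is in the guide at (358,224). The look-alikes are green at (411,138) and purple at (424,237) and (411,313), all loose on the bench. The meant bolt is the grey steel one in the chest's guide. I'll confirm that in one crop.

```bash
cat > h.py <<'E'
import numpy as np,cv2
from scipy.spatial.transform import Rotation as R
def ray(cm,uv,z,T=None):
    """pixel -> world point on plane z. T = world_from_camera for the wrist camera"""
    if T is None:
        Rm=cv2.Rodrigues(cm["rvec"])[0]; o=-Rm.T@cm["tvec"]; Rw=Rm.T
    else: o=T[:3,3]; Rw=T[:3,:3]
    d=Rw@np.linalg.inv(cm["intrinsics"])@[uv[0],uv[1],1]
    return o+d*(z-o[2])/d[2]
def wristT(pos,quat,cm):
    T=np.eye(4);T[:3,:3]=R.from_quat(quat).as_matrix();T[:3,3]=pos
    return T@cm["tool_from_camera"]
E
python3 - <<'E'
from workcell import *
from h import *
cm=camera_model("top")
p=cv2.imread("pics/top0.png")
cv2.imwrite("pics/crop.png",cv2.resize(p[165:270,235:390],None,fx=5,fy=5,interpolation=cv2.INTER_CUBIC))
for n,uv,z in(("knob",(358,224),.103),("disc",(285,214),.08),("peg",(273,215),.105),("catch",(260,210),.08),("c1",(251,171),.06),("c2",(241,249),.06),("c3",(385,186),.06),("c4",(377,268),.06),("seal",(336,188),.11)):
    print(n,ray(cm,uv,z).round(4))
E
```

```text
knob [ 0.5243 -0.1374  0.103 ]
disc [0.5472 0.0176 0.08  ]
peg [0.5436 0.0429 0.105 ]
catch [0.556  0.0723 0.08  ]
c1 [0.6452 0.094  0.06  ]
c2 [0.4709 0.1154 0.06  ]
c3 [ 0.6104 -0.2044  0.06  ]
c4 [ 0.4296 -0.1837  0.06  ]
seal [ 0.6004 -0.0909  0.11  ]
```

View pics/crop.png

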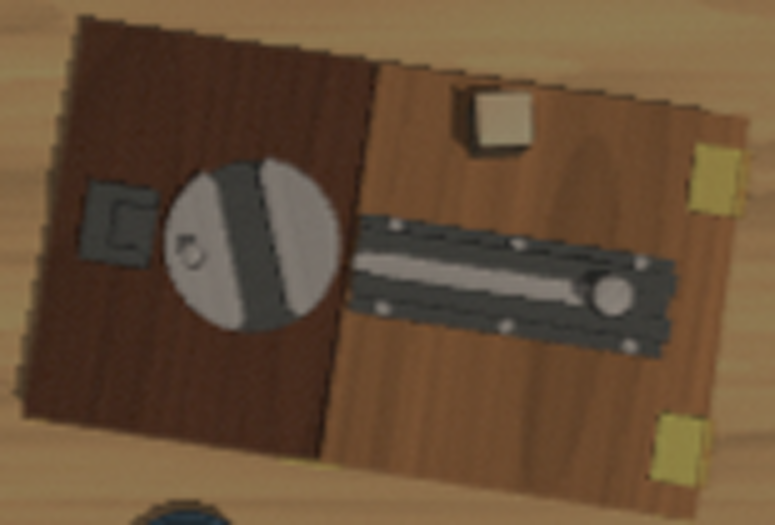

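The crop confirms it. The steel bolt's knob is at crop (613,295) in the guide. The peg is at (193,253), the disc's centre at (252,245) and its slot runs (238,165)–(270,330). That puts the chest yaw at about -0.125 and the joint at about 1.89, so pi is the nearer target. Next I'll take a close look with the wrist camera.

```bash
cat >> h.py <<'E'
def down(psi): # tool pointing down, tool x at world yaw psi
    return (R.from_euler('z',psi)*R.from_euler('x',np.pi)).as_quat()
E
python3 - <<'E'
from workcell import *
from h import *
yaw=-.125; C=np.array([.5465,.0175])
ex=np.array([np.cos(yaw),np.sin(yaw)]); ey=np.array([-ex[1],ex[0]])
goto(list(C-.06*ex-.045*ey)+[.215],down(yaw)); command_gripper(0.0)
print(current_time_s(),current_q())
pos,q=current_eef_pos(),current_tcp_rot()
p,d=grab_frame("wrist"); cv2.imwrite("pics/w1.png",p[:,:,::-1]); np.savez("pics/w1.npz",pos=pos,q=q,d=d)
for th in(1.89,2.5,3.14):
  for s in(0,np.pi):
    a=th+yaw; r=np.array([np.cos(a),np.sin(a)]); t=np.array([-r[1],r[0]])
    print(th,s,solve_ik(list(C+.026*r-.016*t)+[.09],down(a+np.pi/2+s)))
E
```

```text
3.0667 [ 2.97189009e-01  1.53696735e-01 -3.56882208e-01 -2.83657658e-05
 -1.06015664e+00  1.14853640e+00]
1.89 0 [ 3.72414193e-01  4.17135836e-01 -3.38863407e-01 -4.44089210e-16
 -8.14797084e-01 -1.74900685e+00]
1.89 3.141592653589793 [ 3.72414193e-01  4.17135836e-01 -3.38863407e-01  4.44089210e-16
 -8.14797084e-01  1.39258581e+00]
2.5 0 [ 3.87006391e-01  3.91233951e-01 -3.83684669e-01 -4.44089210e-16
 -7.95877707e-01 -1.15359904e+00]
2.5 3.141592653589793 [ 3.87006391e-01  3.91233951e-01 -3.83684669e-01  4.44089210e-16
 -7.95877707e-01  1.98799361e+00]
3.14 0 [ 0.37989832  0.3670479  -0.4247911   0.         -0.77895733 -0.50649097]
3.14 3.141592653589793 [ 0.37989832  0.3670479  -0.4247911   0.         -0.77895733  2.63510168]
```

View pics/w1.png

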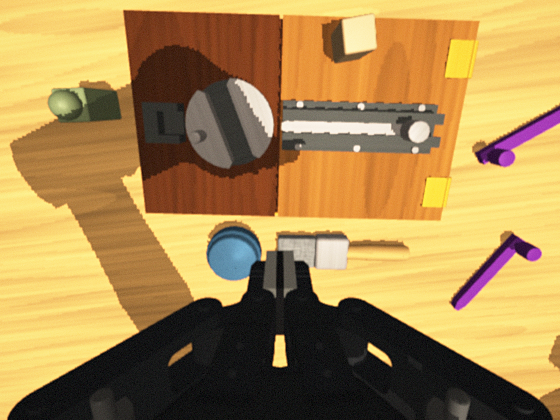

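In the wrist view the disc's centre is at about (229,123), the peg top at (200,136), the knob top at (419,131) and the catch's centre at (163,122).

Run:
```python
from workcell import *
from h import *
cm=camera_model("wrist"); f=np.load("pics/w1.npz"); T=wristT(f["pos"],f["q"],cm); ct=camera_model("top")
P={}
for n,uv,z,ut in(("knob",(419,131),.103,(357.6,224)),("disc",(229.5,123.5),.08,(285.4,214)),("peg",(200,136),.105,(273.6,215.6)),("catch",(163,122),.08,(258.6,209.4)),("chL",(126,11),.06,(251,168)),("chLb",(147,213),.06,(239.5,248.5)),("chR",(478,21),.06,(384.5,188.5)),("chRb",(441,220),.06,(374.5,268.5)),("seal",(357,32),.11,(335.7,189))):
    P[n]=ray(cm,uv,z,T)[:2]; P[n+"t"]=ray(ct,ut,z)[:2]; print(n,P[n].round(4),P[n+"t"].round(4))
for s in("","t"):
    v=P["disc"+s]-P["knob"+s]; yaw=np.arctan2(-v[0],v[1]); w=P["peg"+s]-P["disc"+s]
    v2=P["catch"+s]-P["knob"+s]
    print(yaw,np.arctan2(-v2[0],v2[1]),np.linalg.norm(v),np.linalg.norm(w),np.arctan2(w[1],w[0])-yaw)
a,b=(217,79),(250,167)
s=ray(cm,a,.08,T)-ray(cm,b,.08,T); print("slot",np.arctan2(s[1],s[0]))
```

```text
knob [ 0.5257 -0.1369] [ 0.5243 -0.1365]
disc [0.5497 0.0156] [0.5472 0.0168]
peg [0.5439 0.0365] [0.5423 0.0416]
catch [0.5581 0.0722] [0.5573 0.0753]
chL [0.6497 0.0888] [0.652  0.0941]
chLb [0.4733 0.1167] [0.472  0.1187]
chR [ 0.6052 -0.2036] [ 0.6048 -0.2032]
chRb [ 0.4284 -0.1783] [ 0.4285 -0.1782]
seal [ 0.601  -0.0897] [ 0.5983 -0.0903]
-0.156022171255523 -0.15378548533192904 0.15433946425068015 0.02169034455194916 1.9972390640298239
-0.14813397889440752 -0.15467676264424493 0.15498201188099825 0.025353855296135607 1.913753476549398
slot 0.20428321708865996
```

```bash
cat >> h.py <<'E'
yaw=-.152; C=np.array([.5487,.0162])
ex=np.array([np.cos(yaw),np.sin(yaw)]); ey=np.array([-ex[1],ex[0]])
def pegpose(th,d,z,back=0):
    a=th+yaw; r=np.array([np.cos(a),np.sin(a)]); t=np.array([-r[1],r[0]])
    return list(C+.026*r-d*t)+[z], down(a+np.pi/2)
E
python3 - <<'E'
from workcell import *
from h import *
goto(*pegpose(1.92,.032,.15)); p,q=pegpose(1.92,.032,.091); servo_line(p,q,.12)
print(current_time_s(),current_force())
for th in np.r_[1.92,np.linspace(2.1,3.08,7)]:
    p,q=pegpose(th,.016,.091); servo_line(p,q,.06); print(round(th,2),current_force().round(1),current_time_s())
pos,q=current_eef_pos(),current_tcp_rot()
p,d=grab_frame("wrist"); cv2.imwrite("pics/w2.png",p[:,:,::-1]); np.savez("pics/w2.npz",pos=pos,q=q,d=d)
E
```

```text
6.2083 [0.48305631 0.92441989 1.2844592 ]
1.92 [ 0.1 -0.9  0.8] 6.625
2.1 [ 1.7 -0.2  1.7] 6.9583
2.26 [ 1.6 -0.   1.3] 7.275
2.43 [1.5 1.8 1. ] 7.5917
2.59 [1.5 0.5 1.5] 7.9083
2.75 [0.9 1.5 0.5] 8.225
2.92 [-0.2  1.5  1.4] 8.5417
3.08 [-0.5  2.   0.7] 8.8583
```

View pics/w2.png

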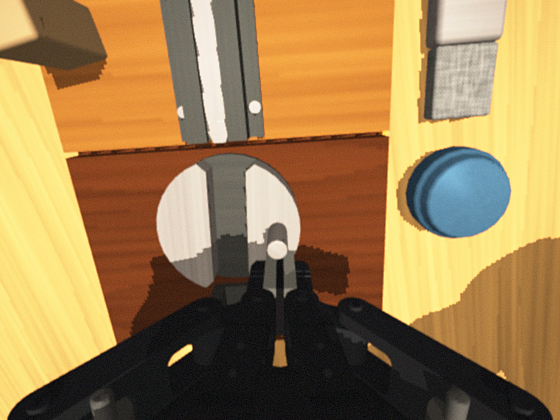

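The slot's left edge now runs (208,165)–(215,287) and its right edge (246,165)–(246,235). The peg is at (277,248). The guide's edges run (161,0)–(184,142) and (245,0)–(263,137). I'll compare the two directions.

Run:
```python
from workcell import *
from h import *
cm=camera_model("wrist"); f=np.load("pics/w2.npz"); T=wristT(f["pos"],f["q"],cm)
def ang(a,b,z):
    v=ray(cm,a,z,T)-ray(cm,b,z,T); return round(np.arctan2(v[0],-v[1]),3)
print("slot",ang((208,165),(215,287),.08),ang((246,165),(246,235),.08))
print("guide",ang((161,0),(184,142),.08),ang((245,0),(263,137),.08),ang((191,0),(212,140),.075),ang((215,0),(227,138),.075))
w=(ray(cm,(277,248),.105,T)-ray(cm,(228,224),.08,T))[:2]; print(ray(cm,(228,224),.08,T),w,np.arctan2(w[1],w[0])-yaw)
g=cv2.imread("pics/w2.png"); cv2.imwrite("pics/w2c.png",cv2.resize(g[130:310,140:320],None,fx=3.3,fy=3.3,interpolation=cv2.INTER_CUBIC))
```

```text
slot -0.232 -0.252
guide -0.148 -0.102 -0.133 -0.182
[0.547908   0.01301769 0.08      ] [-0.02486297  0.00761831] 2.99626390019852
```

View pics/w2c.png

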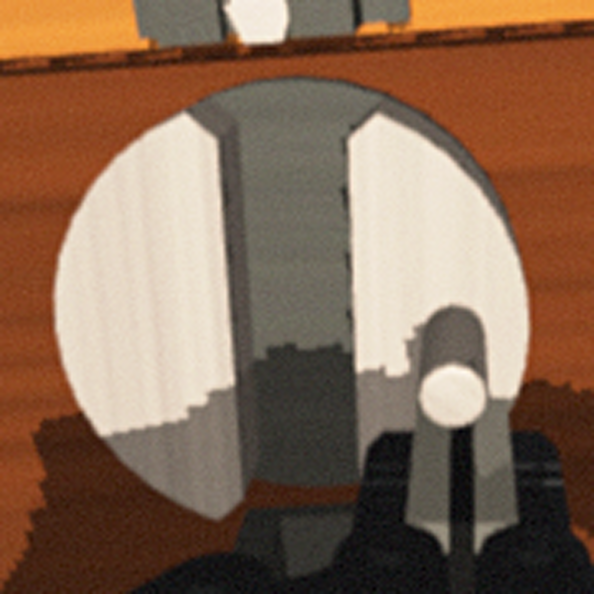

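The crop shows the slot at about -0.226 against the guide at about -0.148, so the disc is roughly 0.08 short. I'll push it on by that amount, back off and look again from the same place.

Run:
```python
from workcell import *
from h import *
for th,d in((3.12,.016),(3.16,.016),(3.16,.024)):
    p,q=pegpose(th,d,.091); servo_line(p,q,.04); print(current_force().round(1))
p=pegpose(3.16,.045,.15)[0]; servo_line(p,q,.15)
pos,q=current_eef_pos(),current_tcp_rot()
p,d=grab_frame("wrist"); cv2.imwrite("pics/w3.png",p[:,:,::-1]); np.savez("pics/w3.npz",pos=pos,q=q,d=d)
print(current_time_s())
```

```text
[ 1.   1.2 -0.3]
[-0.2  2.3  0.9]
[-0.2 -0.3 -0.3]
10.375
```

View pics/w3.png

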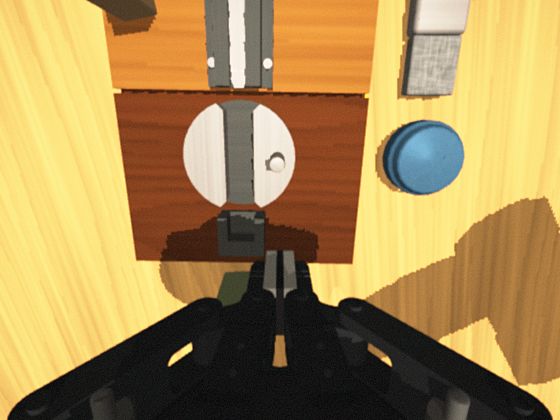

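The slot runs (224,106)–(226,203) and is parallel to the guide edge (206,0)–(208,88), so it is aligned. Next I'll push the bolt.

Run:
```python
from workcell import *
from h import *
q=down(yaw-np.pi/2)
K=np.array([.525,-.1367]); k0=float((K-C)@ey)*1000+60; off=float((K-C)@ex)*1000; print("knob y",k0,"x off",off)
def P(y,z): return list(C+ey*(y-60)/1000)+[z]
p=current_eef_pos(); servo_line([p[0],p[1],.2],None,.2)
goto(P(k0-35,.15),q); servo_line(P(k0-35,.092),None,.12); print(current_force().round(1),current_time_s())
y=k0-20
for y in [*np.arange(k0-20,-12,12),-11,-9,-7.5,-6,-4.5,-3,-1.5,0,1.5,3]:
    servo_line(P(y,.092),None,.05); F=current_force(); print(round(y,1),F.round(1),round(float((current_eef_pos()[:2]-C)@ey)*1000+60,1))
    if -(F[:2]@ey)>14: print("stop"); break
print(current_time_s())
```

```text
knob y -94.72564167398923 x off -0.2753335654906147
[ 0.3 -0.1  0.5] 12.3583
-114.7 [ 0.1 -0.2 -0.2] -114.3
-102.7 [-0.9  0.4  0.1] -102.3
-90.7 [-0.3 -0.5 -0.3] -90.3
-78.7 [ 0.2 -0.5 -0.9] -78.3
-66.7 [-0.  -0.7  0.2] -66.2
-54.7 [ 0.1  0.  -0.1] -54.2
-42.7 [0.2 0.2 0.4] -42.2
-30.7 [ 0.2 -1.   0.1] -30.3
-18.7 [-0.3 -1.2  0.3] -18.3
-11 [-1.  -0.3  0.3] -10.6
-9 [0.5 0.  0.5] -8.9
-7.5 [-0.2 -2.1  1.2] -7.8
-6 [-1.2 -6.5  1.3] -7.6
-4.5 [ -1.4 -12.    2.4] -7.4
-3 [ -1.4 -15.7   4.2] -7.2
stop
17.5
```

The force rises sharply with the TCP at y about -7.4, which puts the knob at about +12, so the bolt has met the end wall. I'll back off and check.

Run:
```python
from workcell import *
from h import *
def P(y,z): return list(C+ey*(y-60)/1000)+[z]
servo_line(P(-22,.092),None,.06); servo_line(P(-22,.2),None,.15)
goto(list(C-.06*ex-.045*ey)+[.225],down(yaw))
pos,q=current_eef_pos(),current_tcp_rot(); cm=camera_model("wrist"); T=wristT(pos,q,cm)
p,d=grab_frame("wrist"); cv2.imwrite("pics/w4.png",p[:,:,::-1]); np.savez("pics/w4.npz",T=T)
print(current_time_s(),current_force())
```

```text
20.1917 [-1.08260157  0.82371622 -0.03880018]
```

View pics/w4.png

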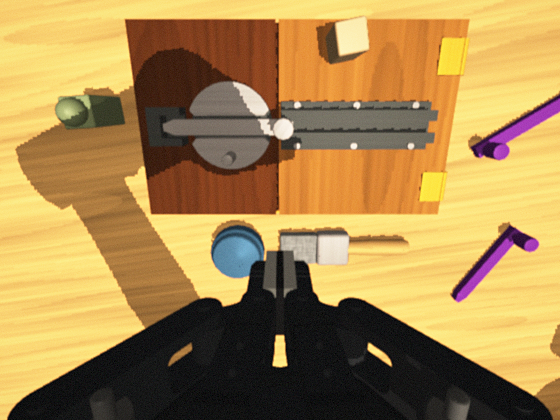

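The bolt runs through the slot into the catch. Its nose is at about (163,127), the knob is at (284,129), and the seals, pot and brush are undisturbed. I'll check the knob-to-disc distance, then sign off.

Run:
```python
from workcell import *
from h import *
T=np.load("pics/w4.npz")["T"]; cm=camera_model("wrist")
k=ray(cm,(284,129),.103,T)[:2]; c=ray(cm,(230,126),.08,T)[:2]; n=ray(cm,(163,127),.075,T)[:2]
kd=(c-k)@ey; print(kd,(n-k)@ey)
if abs(kd-.048)<.005: sign_off(); print("signed")
```

```text
0.04795776360167673 0.10977355248869004
the job is handed in; nothing more can be done
signed
```

The chest is locked: the disc was turned into line and the bolt pushed fully home in the catch (knob 48.0 mm short of the disc's axis, as specified). The arm is clear, the last picture shows the seals, pot and brush where they were, and I handed the job in at about 20 s.

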